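# Snap the cover onto the sprung relay box

### The arm

A 6-joint arm with a two-finger parallel gripper is mounted at the origin on the work surface. World frame = base frame: x ahead of the robot, y to its left, z up, the work surface at z = 0. Lengths are in m, angles in rad, forces in N, time in s.
With the tool pointing down it reaches from about 0.275 to 0.825 m from the base axis. Payload 5.2 kg.
Tool frame: the origin (TCP) lies on the mounting face of the last link; the fingertips stand 186 mm ahead of it and the grasp point (between the pads) lies 167 mm ahead of it; z points along the fingers, y is the line along which they close (so a half turn about z gives the same grasp; the last joint's range is limited). The gripper opens to 93 mm and grips with 3 to 60 N. Pads are 15 mm wide; open, the fingers measure 128 mm over their backs; the gripper's body (75 mm by 188 mm) begins 65 mm behind the grasp point.
Start: joints at [-1.49, 0.259, 1.535, -0, 1.348, -0.203], TCP at [0.154, -0.528, 0.405] pointing down, gripper open.
Joint ranges: [-3.14, 3.14], [-0.91, 2.08], [0.19, 2.58], [-1.22, 4.36], [0.22, 2.71], [-3.12, 3.12]. Speed limits (rad/s): [2.57, 2.57, 3.14, 3.14, 3.14, 3.14].

### API

Orientations are given as a unit quaternion [x, y, z, w].
In Python, from workcell import get_obs, cams, arm gives the robot as it stands.
- The arm moves only by the tool servo_tool, never from a script. Its argument "motion" is one flat list of numbers, 5 for each row, row after row: the shift along the tool's x, y, z as a fraction of full scale, then the turn about the tool's z as a fraction of full scale, then the opening, from -1 (shut) to 1 (fully open), so that 0 is half open. In form: [tx, ty, tz, spin, jaw, tx, ty, tz, spin, jaw, ...]. A call has 1 to 10 rows; each row shifts and turns the commanded pose from where the row before left it, along the tool's axes as they then stand; what a row does not reach is not made up. Full scale, the value 1, is 5 cm for a shift and 90 degrees for a turn. A row lasts 1/8 s, in which the tool goes at most 62.5 mm and 10.7 degrees, less where a joint would pass 70% of its speed; a pose out of reach is approached as far as the arm can. A call with a number of a shift or a turn outside -1 to 1 is refused whole. A call with a gripper value outside its range is refused whole. The fingers move at their own pace and stop on an object; "grip_force" is the grip in N (left out, the last holds). Time passes only in rows, so rows that do not move let the fingers close. It gives the time, the measured TCP pose, the force, the opening and the grip force at its end, in the units of the state.
- get_obs(): the state, without advancing time (a new reading comes with each control period).
- cams.read_camera(name): name is "side" or "top"; returns (picture, depth): 480x640x3 uint8, blue, green, red; 480x640 float32, m along the optical axis (not along the pixel's ray), 0 where there is no reading.
- cams.get_calibration(name): a dict with "K" (3x3 intrinsics, pixels), "R" (3x3) and "t" (3): a world point X has camera coordinates R X + t. Camera axes: x right, y down, z forward; pixel columns grow to the right and rows downward; lengths in m; the calibration is good to about 2 mm. A picture is of the moment at which its call begins. get_calibration takes no time and is no camera call.
- arm.finish_job(): hands the job in; it is judged then, once.
The state is a dict: "clock": time; "joint_positions": joint angles; "dq": joint speeds; "tau": joint torques, N m; "ee_pos": TCP position; "orientation": TCP orientation; "force": force on the tool from outside, world axes, zero at the start; "wrist_torque": the same for the moment, N m; "opening": opening from 0.0 (shut) to 1.0 (fully open); "grip_force": force on a finger pad.
Only numpy, scipy, OpenCV 4.12 (cv2) and the standard library are available. Lean on these libraries where they do the work, as an engineer would, in place of code of your own. Each camera call takes 0.05 s, during which the arm holds its last target. There are 200 camera calls.

### The job

Pick up the grey clip-on cover by its grip bar, set it square over the open relay box and press it straight down until the clip arms at both ends have snapped under the box's rim and the cover sits fully home, then let go of it. The box rides on soft springs and gives way under your hand, so press until you feel the snap, and never drive the box close to the end of its 16 mm of spring travel. Leave the tray, the wrench and the can where they are.

Things in the scene. Friction and masses are not known exactly. Their poses are not given: they have to be found in the camera images.
- cover: Grey plastic cover upright on the bench, 116 mm long (x, over the clip arms), 84 mm wide (y), about 155 g. Origin: centre of its underside, level with the feet of the two side skirts it stands on; z up. Half a turn about z makes no difference. The skirts (4 mm thick, 84 mm long, on the long sides) have a clear gap of 74 mm between them. Top plate's upper face at 44 mm.
- cover_grip (a point): Middle of the top of the cover's grip bar, 72 mm above the cover's origin. The bar is 64 mm long (cover's x), 16 mm wide (y) and stands 28 mm high on the middle of the top plate: take it from above across its width.
- cover_seat (a point): Point on the cover's vertical centre line, 22 mm above its origin: the plane of the two end walls' lower edges, which rest on the box's rim when the cover is home. Its axes are the cover's.
- clip_a (a joint): Rigid clip arm hanging at the cover's +x end, hinged at the top plate and sprung inward; rad, 0 = at rest, grows as it bends outward (stop 0.3). The apex of its V-shaped inward nose is 7.9 mm below cover_seat, 51 mm from the cover's centre. It bends out about 0.1 rad to pass the rim and springs back to near 0 once snapped under it.
- clip_b (a joint): The same clip arm at the cover's -x end.
- fixture: Steel plate 130 x 96 x 8 mm, fixed to the bench, that carries the open aluminium relay box on springs. Box 100 x 69 mm outside (70 mm over the rim), 45 mm deep. Origin: centre of the plate's underside, on the bench; x along the long side of plate and box, z up. Half a turn makes no difference.
- box_rim (a point): Centre of the box's mouth, in the plane of its rim's top, 71 mm above the bench when unpressed; moves with the box, x along its long side. Rim rounded on top. On both short ends a 6 mm thick bead stands out to 54 mm from the centre: the clips snap under it. Cover home: cover_seat coincides with box_rim. Skirts pass the rim (2 mm to spare a side) from 22 mm above that.
- box (a joint): Sink of the box on its soft springs; m, 0 = at rest (top), hard stop at 0.016; must never exceed 0.0145 (about 22 N of push). Clips meet the beads with cover_seat about 11 mm above box_rim and pass at about 5 mm; this takes 9 to 19 N, not the same each time, so the box sinks well before they give; each clip gives with a sudden drop of the push, maybe one after the other. Some 6 N then beds the cover.
- tray: Bystander: black open parts tray, 110 x 90 x 32 mm, with screws in it. Origin: centre of its underside.
- wrench: Bystander: wrench lying on the bench, 180 mm long. Origin: under its middle.
- can: Bystander: upright steel can, 54 mm diameter, 130 mm high. Origin: centre of its underside.
Not all that is in view belongs to the job. What is shaped like the cover but orange or red is not meant.

How it is judged:
On the way, in this order (a step that is already met when the one before it is completed fails the run):
1. the cover is lifted clear of the bench (height (world z) of cover above 0.03 m), for 0.2 s.
2. the cover is pressed home on the rim with both clips snapped under it (z of cover_seat in the frame of box_rim between -0.002 and 0.002 m and horizontal distance between cover_seat and box_rim below 0.004 m and angle between the x axis of cover and the x axis of box_rim, either way round below 0.06 rad and angle between the z axis of cover and the z axis of box_rim, either way round below 0.04 rad and value of joint each of clip_a, clip_b below 0.06 rad), for 0.2 s.
At the end, for the whole second after the job is handed in: The cover is at rest, home on the box: cover_seat within 2 mm of the rim plane and 4 mm sideways of its centre, parallel within 0.06 rad, level within 0.04 rad, both clip arms sprung back (below 0.06 rad), and the box back up within 4 mm of the top of its spring travel (all of step 2 and value of joint box below 0.004 m and linear speed of cover below 0.01 m/s); the robot touches nothing.
It fails at once if the box is pushed more than 14.5 mm down on its springs (value of joint box above 0.0145 m).
It fails at once if the tray, the wrench or the can is moved more than 20 mm (distance of any of tray, wrench, can from where it was at the start of the episode above 0.02 m).
It also fails if it takes over 58 s, if anything falls off the work surface, if the arm or the gripper's body presses on something with over 40 N, if the wrist force passes 120 N, or if a joint passes its speed limit or range.

## Working session

There is one attempt and no reset: what is moved stays moved. The work goes in short steps, Python scripts to look and compute and a tool call to move; the robot and the scene stay as the last step left them, time stands still between calls to the robot, and variables do not carry over. Pictures are saved under pics/ and viewed, at most 10 in all, crops included, and the job is handed in when it is done.

Besides the shell and the picture viewer there is one more tool, called after ">>>" as a command line: name --argument value ..., lists and objects as JSON in quotes. servo_tool: Moves the arm, as the interface text tells. Its arguments: {"type":"object","properties":{"motion":{"type":"array"},"grip_force":{"type":"number"}},"required":["motion"]}

```bash
mkdir -p pics
cat > h.py <<'E'
import numpy as np, cv2
from workcell import get_obs, cams, arm
def pts(depth,c):
    K,R,t=[np.array(c[k],float) for k in("K","R","t")]
    v,u=np.mgrid[:480,:640]
    P=np.stack([(u-K[0,2])/K[0,0]*depth,(v-K[1,2])/K[1,1]*depth,depth],-1)
    return (P-t.ravel())@R
E
python3 - <<'E'
from h import *
for n in("top","side"):
    im,d=cams.read_camera(n); cv2.imwrite(f"pics/{n}0.png",im); np.savez(f"{n}0.npz",im=im,d=d)
    c=cams.get_calibration(n); print(n,-np.array(c["R"]).T@np.array(c["t"]).ravel(),c["K"][0][0])
o=get_obs();print(o)
E
```

```text
top [0.34066006 0.05563745 1.14071209] 611.7349472934014
side [0.09665977 1.0369701  0.88709835] 597.4211694868403
{'clock': 0.1, 'joint_positions': array([-1.48981513e+00,  2.59327687e-01,  1.53594092e+00, -3.46338103e-05,
        1.34798890e+00, -2.02804507e-01]), 'dq': array([-0.00130988, -0.00257652, -0.00307355, -0.00096038,  0.00100973,
        0.00108556]), 'tau': array([ 2.46427473e-03, -4.38209152e+01, -2.84644049e+01,  7.19442987e-02,
        3.63455561e-02, -5.94299172e-05]), 'ee_pos': array([ 0.15399562, -0.52782319,  0.40398272]), 'orientation': array([ 9.89949202e-01,  1.41420950e-01,  3.38188514e-05, -8.31911716e-04]), 'force': array([ 0.0896665 , -0.33494808,  0.03292976]), 'wrist_torque': array([-0.07380102, -0.03851271,  0.02004874]), 'grip_force': 0.0, 'opening': 1.0001508021619343}
```

View pics/top0.png

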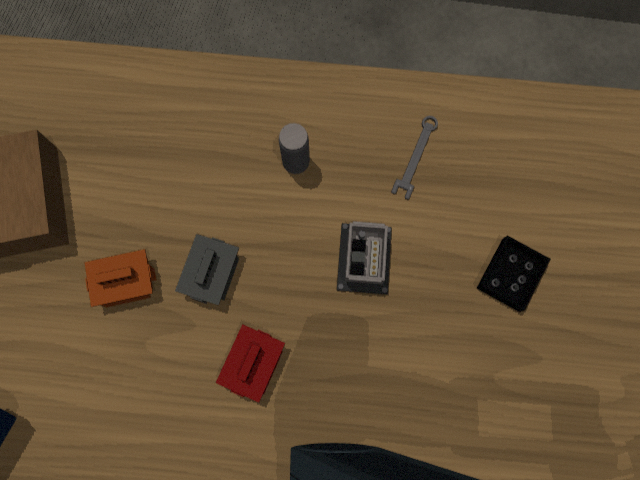

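View pics/side0.png

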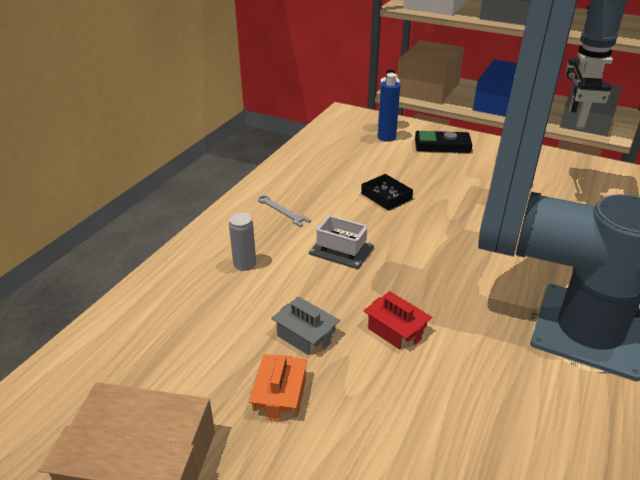

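Candidates in the top view are grey cover (208,270), orange (119,277) and red (251,364). I choose the grey one. In the side view it is at (306,324). The box is at (366,257) in the top view, with the tray, wrench and can clear of the path.

```bash
cat >> h.py <<'E'
def rect(P,m,z):
    """min-area rect (world xy) of biggest blob in mask"""
    n,l,s,_=cv2.connectedComponentsWithStats(m.astype(np.uint8)); k=1+s[1:,4].argmax()
    q=P[l==k]; (c,wh,a)=cv2.minAreaRect(q[:,:2].astype(np.float32)); b=cv2.boxPoints((c,wh,a))
    e=[b[1]-b[0],b[2]-b[1]]; e=max(e,key=np.linalg.norm)
    print("ctr",np.round(c,4),"size",np.round(sorted(wh),4),"long-axis deg",round(float(np.degrees(np.arctan2(e[1],e[0]))%180),2),"n",len(q),"z",np.round(np.median(q[:,2]),4))
E
python3 - <<'E'
from h import *
f=np.load("top0.npz");im,d=f["im"],f["d"];P=pts(d,cams.get_calibration("top"));z=P[...,2]
w=np.zeros(z.shape,bool);w[225:315,168:245]=1
print("bench z",np.median(z[300:330,150:200]))
rect(P,w&(z>.037)&(z<.05),0); rect(P,w&(z>.037)&(z<.08),0); rect(P,w&(z>.064)&(z<.08),0)
w[:]=0;w[210:300,330:400]=1
rect(P,w&(z>.064)&(z<.08),0); rect(P,w&(z>.003)&(z<.08),0)
c=im[210:320,160:400];cv2.imwrite("pics/crop.png",cv2.resize(c,None,fx=3.3,fy=3.3,interpolation=2))
for n,r in(("can",(120,175,275,315)),):
    print(n,np.nanmax(z[r[0]:r[1],r[2]:r[3]]))
E
```

```text
bench z -0.0004701883034276405
ctr [0.5178 0.2762] size [0.0845 0.117 ] long-axis deg 167.78 n 2417 z 0.0435
ctr [0.5178 0.2762] size [0.0845 0.117 ] long-axis deg 167.78 n 2837 z 0.044
ctr [0.5181 0.2764] size [0.0183 0.0644] long-axis deg 166.59 n 349 z 0.0713
ctr [ 0.5724 -0.0092] size [0.07   0.1085] long-axis deg 0.81 n 710 z 0.07
ctr [ 0.5719 -0.0077] size [0.1023 0.1359] long-axis deg 2.65 n 3528 z 0.0349
can 1.1407120922066651
```

View pics/crop.png

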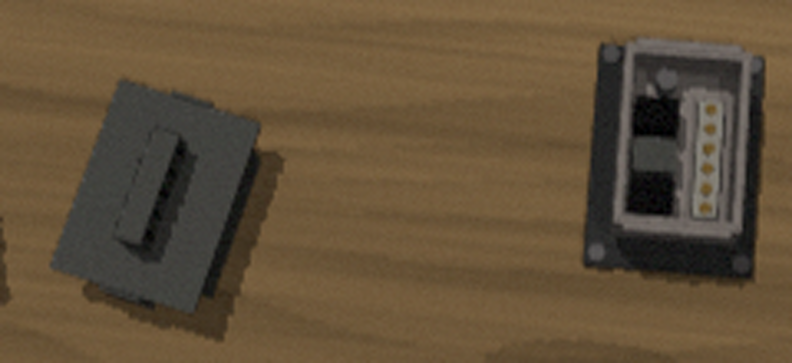

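The crop confirms the grey cover, with its bar at crop (150,190) and long axis about 167°. The open box is at crop (680,140). The sizes and heights match the description, so I'm moving.

>>> servo_tool --motion '[0.72,-0.84,0,0,1,0.72,-0.84,0,0,1,0.72,-0.84,0,0,1,0.72,-0.84,0,0,1,0.72,-0.84,0,0,1,0.72,-0.84,0,0,1,0.72,-0.84,0,0,1,0.72,-0.84,0,0,1,0.72,-0.84,0,0,1,0.72,-0.84,0,0,1]'

```text
clock: 1.35
ee_pos: [0.3822, -0.0221, 0.4048]
orientation: [0.99, 0.141, 0.0, 0.0]
force: [0.5, -0.5, -0.6]
opening: 0.995
grip_force: 0.0
```

>>> servo_tool --motion '[0.72,-0.84,0,0,1,0.72,-0.84,0,0,1,0.72,-0.84,0,0,1,0.72,-0.84,0,0,1,0.72,-0.84,0,0,1,0.72,-0.84,0,0,1,0,0,0,0.108,1,0,0,0,0.108,1,0,0,0,0.108,1,0,0,0,0,1]'

```text
clock: 2.6
ee_pos: [0.5187, 0.2784, 0.4042]
orientation: [0.994, -0.112, -0.001, 0.0]
force: [0.0, -0.5, 0.6]
opening: 1.002
grip_force: 0.0
```

```bash
cat >> h.py <<'E'
from scipy.spatial.transform import Rotation as Ro
def to(x,y,z=None,yaw=None):
    """shift in units of 5 cm along the tool's axes, spin in units of 90 deg, to a TCP goal"""
    o=get_obs();R=Ro.from_quat(o["orientation"]).as_matrix();p=o["ee_pos"]
    t=R.T@(np.array([x,y,p[2] if z is None else z])-p)/.05
    y0=np.degrees(np.arctan2(R[1,0],R[0,0]))
    print("t",round(o["clock"],2),"p",np.round(p,4),"yaw",round(y0,2),"tilt z",np.round(R[:,2],4),"shift",np.round(t,3),"spin",None if yaw is None else round((y0-yaw)/90,4),"F",np.round(o["force"],2),"M",np.round(o["wrist_torque"],2),"open",round(o["opening"],3),"grip",round(o["grip_force"],1))
E
python3 - <<'E'
from h import *
to(.518,.2763,.0605+.167,-13)
# box angle/centre again: line fits to the rim's outer edges
f=np.load("top0.npz");P=pts(f["d"],cams.get_calibration("top"));z=P[...,2]
for lo,hi,nm in((.062,.08,"rim"),(.003,.013,"plate")):
    w=np.zeros(z.shape,bool);w[210:300,330:400]=1
    q=P[w&(z>lo)&(z<hi)][:,:2]
    for side in(0,1):
        L=q[:,1-side]; 
        for s in(1,-1):
            e=[];b=np.arange(q[:,side].min()+.015,q[:,side].max()-.015,.004)
            for x in b:
                k=q[abs(q[:,side]-x)<.003]
                if len(k)>1:e.append((x,(s*k[:,1-side]).max()*s))
            e=np.array(e);vx,vy,x0,y0=cv2.fitLine(e.astype(np.float32),cv2.DIST_HUBER,0,.01,.01).ravel()
            print(nm,"along","xy"[side],s,"deg",round(float(np.degrees(np.arctan(vy/vx))),2),"mid",np.round((x0,y0),4))
E
```

```text
t 2.6 p [0.5187 0.2784 0.4042] yaw -12.81 tilt z [-1.1e-03 -3.0e-04 -1.0e+00] shift [-1.000e-03  4.300e-02  3.534e+00] spin 0.0021 F [ 0.01 -0.49  0.56] M [ 0.05 -0.02 -0.02] open 1.002 grip 0.0
rim along x 1 deg 0.43 mid [0.5693 0.0254]
rim along x -1 deg 0.6 mid [ 0.5709 -0.0434]
rim along y 1 deg 0.86 mid [-0.0084  0.6256]
rim along y -1 deg -0.01 mid [-0.0084  0.5187]
plate along x 1 deg 4.84 mid [0.5818 0.0531]
plate along x -1 deg 6.77 mid [ 0.5798 -0.0668]
plate along y 1 deg 4.31 mid [-0.0109  0.6585]
plate along y -1 deg -0.9 mid [-0.0225  0.505 ]
```

>>> servo_tool --motion '[0,0.04,0.9,0.002,1,0,0,0.9,0,1,0,0,0.9,0,1,0,0,0.5,0,1,0,0,0.18,0,1,0,0,0,0,1]'

```text
clock: 3.35
ee_pos: [0.5185, 0.2765, 0.2357]
orientation: [0.994, -0.113, -0.0, 0.0]
force: [0.5, -0.7, 0.4]
opening: 0.998
grip_force: 0.0
```

Run:
```python
from h import *
to(.518,.2763,.235,-13)
im,d=cams.read_camera("top");im2,d2=cams.read_camera("side")
cv2.imwrite("pics/g.png",np.hstack([cv2.resize(im[215:325,160:260],(400,440)),cv2.resize(im2[250:360,250:350],(400,440))]))
```

```text
t 3.35 p [0.5185 0.2765 0.2357] yaw -12.99 tilt z [-4.e-04 -1.e-04 -1.e+00] shift [-0.009  0.005  0.015] spin 0.0001 F [ 0.54 -0.66  0.38] M [ 0.06 -0.02  0.07] open 0.998 grip 0.0
```

View pics/g.png

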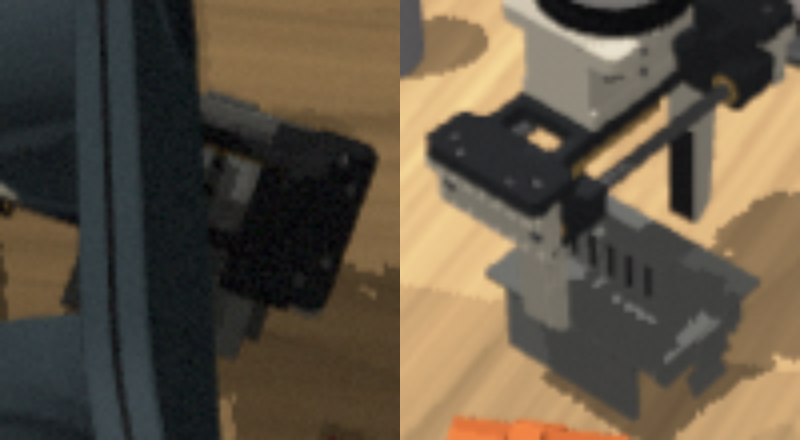

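The top view is mostly hidden by the arm. In the side crop the finger tips, at (555,325) and (685,215), straddle the bar, whose middle is at about (615,265). I'll close and lift.

>>> servo_tool --motion '[0,0,0,0,-1,0,0,0,0,-1,0,0,0,0,-1,0,0,0,0,-1,0,0,0,0,-1,0,0,0,0,-1,0,0,0,0,-1]' --grip_force 50

```text
clock: 4.32
ee_pos: [0.5184, 0.2764, 0.2357]
orientation: [0.993, -0.114, -0.0, 0.0]
force: [0.2, -0.8, 0.0]
opening: 0.296
grip_force: 0.0
```

>>> servo_tool --motion '[0,0,-0.1,0,-1,0,0,-0.5,0,-1,0,0,-0.6,0,-1,0,0,-0.6,0,-1,0,0,-0.6,0,-1,0,0,0,0,-1]'

```text
clock: 5.08
ee_pos: [0.519, 0.2767, 0.3583]
orientation: [0.993, -0.114, 0.003, -0.001]
force: [0.1, -0.2, -1.9]
opening: 0.166
grip_force: 50.0
```

Run:
```python
from h import *
to(.5722,-.009,.36,.6)
```

```text
t 5.08 p [0.519  0.2767 0.3583] yaw -13.08 tilt z [ 0.0052  0.0017 -1.    ] shift [ 2.33   5.325 -0.038] spin -0.152 F [ 0.14 -0.16 -1.85] M [ 0.01  0.03 -0.04] open 0.166 grip 50.0
```

>>> servo_tool --motion '[0.2,0.45,0,0,-1,0.26,0.6,0,0,-1,0.26,0.6,0,0,-1,0.26,0.6,0,0,-1,0.26,0.6,0,0,-1,0.26,0.6,0,0,-1,0.26,0.6,0,0,-1,0.26,0.6,0,0,-1,0.2,0.45,0,0,-1,0.11,0.225,0,0,-1]'

```text
clock: 6.32
ee_pos: [0.5714, -0.0104, 0.354]
orientation: [0.993, -0.115, -0.001, -0.0]
force: [-0.1, -0.2, -1.3]
opening: 0.169
grip_force: 50.0
```

>>> servo_tool --motion '[0,0.2,0,-0.076,-1,0,0,0,-0.076,-1,0,0,0,0,-1,0,0,0,0,-1]'

```text
clock: 6.82
ee_pos: [0.5692, -0.0186, 0.3553]
orientation: [1.0, 0.004, -0.0, -0.0]
force: [0.1, 0.4, -1.2]
opening: 0.167
grip_force: 50.0
```

Run:
```python
from h import *
to(.5722,-.009,.36,.6)
for n in("top","side"):
    im,d=cams.read_camera(n);np.savez(n+"1.npz",im=im,d=d)
    c=cams.get_calibration(n);K,R,t=[np.array(c[k],float) for k in("K","R","t")]
    p=R@np.array([.572,-.009,.11])+t.ravel();u=K@p/p[2];print(n,u[:2])
    u0,v0=int(u[0]),int(u[1]);cr=im[max(0,v0-65):v0+65,u0-65:u0+65];cv2.imwrite(f"pics/{n}1.png",cr)
a=[cv2.resize(cv2.imread(f"pics/{n}1.png"),(400,400)) for n in("top","side")];cv2.imwrite("pics/ov.png",np.hstack(a))
```

```text
t 6.83 p [ 0.5692 -0.0186  0.3553] yaw 0.5 tilt z [-8.e-04  3.e-04 -1.e+00] shift [ 0.061 -0.191 -0.095] spin -0.0011 F [ 0.09  0.41 -1.17] M [0.04 0.01 0.07] open 0.167 grip 50.0
top [368.35658162 246.84964618]
side [342.29661668 213.08153202]
```

View pics/ov.png

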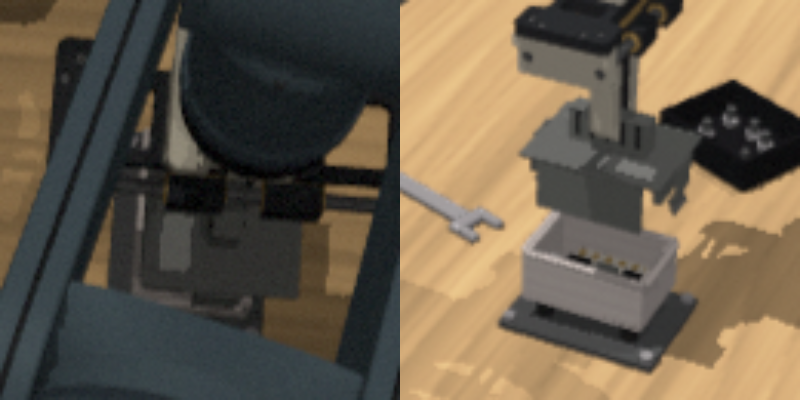

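The side view shows the cover held level above the box, roughly square to it. It needs a small shift in +y and +x. Next I measure cover and box in the same views.

Run:
```python
from h import *
def fit(e):
    e=np.array(e,np.float32);vx,vy,x0,y0=cv2.fitLine(e,cv2.DIST_HUBER,0,.01,.01).ravel()
    return round(float(np.degrees(np.arctan(vy/vx))),2),np.round((x0,y0),4)
for n in("side","top"):
    f=np.load(n+"1.npz");im=f["im"].astype(int);P=pts(f["d"],cams.get_calibration(n))
    x,y,z=P[...,0],P[...,1],P[...,2]
    roi=(x>.49)&(x<.655)&(y>-.085)&(y<.06)
    print(n,"hist",[(round(a,3),int(k)) for k,a in zip(*np.histogram(z[roi],np.arange(.06,.21,.004))) ])
    # plate: upper face band
    h,b=np.histogram(z[roi&(z>.14)&(z<.19)],np.arange(.14,.19,.002)) if 0 else np.histogram(z[roi&(z>.13)&(z<.18)],np.arange(.13,.18,.002))
    zp=b[h.argmax()]+.001; print("plate z",zp)
    for nm,m in(("plate",roi&(abs(z-zp)<.004)),("rim",roi&(z>.064)&(z<.076))):
        q=P[m]; k=[(X,q[abs(q[:,0]-X)<.003][:,1]) for X in np.arange(q[:,0].min()+.01,q[:,0].max()-.01,.004)]
        print(nm,len(q),"z",np.median(q[:,2]),"x",np.percentile(q[:,0],[.5,99.5]).round(4),"y",np.percentile(q[:,1],[.5,99.5]).round(4))
        print("  +y edge",fit([(X,v.max()) for X,v in k if len(v)>2])," -y edge",fit([(X,v.min()) for X,v in k if len(v)>2]))
        if nm=="plate":
            A=np.c_[q[:,:2]-q[:,:2].mean(0),np.ones(len(q))];print("  slope",np.linalg.lstsq(A,q[:,2],rcond=None)[0].round(4))
```

```text
side hist [(np.float64(0.06), 114), (np.float64(0.064), 118), (np.float64(0.068), 186), (np.float64(0.072), 27), (np.float64(0.076), 0), (np.float64(0.08), 0), (np.float64(0.084), 0), (np.float64(0.088), 0), (np.float64(0.092), 0), (np.float64(0.096), 0), (np.float64(0.1), 0), (np.float64(0.104), 0), (np.float64(0.108), 2), (np.float64(0.112), 32), (np.float64(0.116), 56), (np.float64(0.12), 55), (np.float64(0.124), 65), (np.float64(0.128), 58), (np.float64(0.132), 53), (np.float64(0.136), 78), (np.float64(0.14), 69), (np.float64(0.144), 69), (np.float64(0.148), 59), (np.float64(0.152), 185), (np.float64(0.156), 532), (np.float64(0.16), 75), (np.float64(0.164), 36), (np.float64(0.168), 30), (np.float64(0.172), 30), (np.float64(0.176), 40), (np.float64(0.18), 57), (np.float64(0.184), 73), (np.float64(0.188), 27), (np.float64(0.192), 23), (np.float64(0.196), 24), (np.float64(0.2), 22), (np.float64(0.204), 22)]
plate z 0.15700000000000003
plate 734 z 0.15728722652664812 x [0.5116 0.6269] y [-0.059   0.0281]
  +y edge (0.45, array([0.573 , 0.0269], dtype=float32))  -y edge (37.5, array([
[... 877 characters left out ...]
.16), 58), (np.float64(0.164), 5), (np.float64(0.168), 10), (np.float64(0.172), 7), (np.float64(0.176), 4), (np.float64(0.18), 39), (np.float64(0.184), 74), (np.float64(0.188), 9), (np.float64(0.192), 1), (np.float64(0.196), 1), (np.float64(0.2), 0), (np.float64(0.204), 0)]
plate z 0.15700000000000003
plate 1257 z 0.15688933156199983 x [0.5116 0.5751] y [-0.06    0.0235]
  +y edge (1.13, array([0.5481, 0.0232], dtype=float32))  -y edge (61.87, array([ 0.5489, -0.0422], dtype=float32))
  slope [0.0036 0.0025 0.157 ]
rim 207 z 0.07012440730820438 x [0.5186 0.6204] y [-0.0435  0.0262]
  +y edge (1.24, array([0.5573, 0.0252], dtype=float32))  -y edge (1.3, array([0.5593, 0.0221], dtype=float32))
```

>>> servo_tool --motion '[0.056,-0.191,0,0,-1,0,0,0.4,0,-1,0,0,0.25,0,-1,0,0,0,0,-1,0,0,0,0,-1]' --grip_force 60

```text
clock: 7.55
ee_pos: [0.5723, -0.0094, 0.3237]
orientation: [1.0, 0.005, 0.0, 0.0]
force: [0.8, 0.9, -1.9]
opening: 0.164
grip_force: 60.0
```

Run:
```python
from h import *
to(.572,-.009,.318,.6)
im,d=cams.read_camera("side");cv2.imwrite("pics/s2.png",cv2.resize(im[170:280,290:400],(600,600),interpolation=2))
P=pts(d,cams.get_calibration("side"));x,y,z=P[...,0],P[...,1],P[...,2]
roi=(x>.49)&(x<.655)&(y>-.085)&(y<.06)
h,b=np.histogram(z[roi&(z>.1)&(z<.14)],np.arange(.1,.14,.002));zp=b[h.argmax()]+.001
for m in(roi&(abs(z-zp)<.004),roi&(z>.064)&(z<.076)):
    q=P[m];print(np.median(q[:,2]),np.percentile(q[:,0],[.5,99.5]).round(4),np.percentile(q[:,1],[.5,99.5]).round(4))
```

```text
t 7.55 p [ 0.5723 -0.0094  0.3237] yaw 0.59 tilt z [ 6.e-04 -1.e-04 -1.e+00] shift [-0.006 -0.007  0.113] spin -0.0001 F [ 0.84  0.89 -1.92] M [ 0.06  0.03 -0.01] open 0.164 grip 60.0
0.12557251835535224 [0.5139 0.6304] [-0.0502  0.0375]
0.0690424854444325 [0.5176 0.6226] [-0.0408  0.0302]
```

View pics/s2.png

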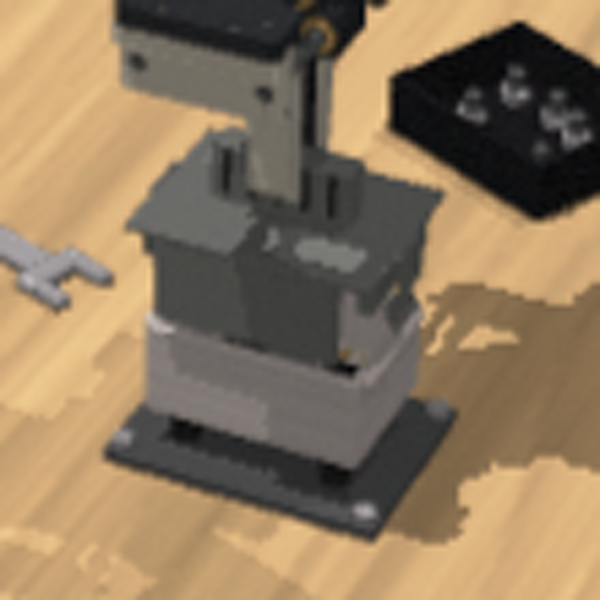

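The cover hangs centred over the box: the skirt at (250,300) is just above the rim line at (250,345), with even margins. I'll lower it gently and watch the forces.

>>> servo_tool --motion '[0,0,0.1,0,-1,0,0,0.08,0,-1,0,0,0.08,0,-1,0,0,0.06,0,-1,0,0,0,0,-1]'

```text
clock: 8.22
ee_pos: [0.5719, -0.0094, 0.3069]
orientation: [1.0, 0.005, -0.0, -0.0]
force: [0.2, -0.6, -1.1]
opening: 0.17
grip_force: 60.0
```

>>> servo_tool --motion '[0,0,0.06,0,-1,0,0,0.06,0,-1,0,0,0,0,-1]'

```text
clock: 8.6
ee_pos: [0.5721, -0.0094, 0.3013]
orientation: [1.0, 0.005, 0.0, 0.0]
force: [-0.0, -0.3, 1.0]
opening: 0.166
grip_force: 60.0
```

>>> servo_tool --motion '[0,0,0.05,0,-1,0,0,0.05,0,-1,0,0,0,0,-1]'

```text
clock: 8.98
ee_pos: [0.5722, -0.0095, 0.2967]
orientation: [1.0, 0.005, 0.0, 0.0]
force: [-0.5, 0.2, 4.6]
opening: 0.169
grip_force: 60.0
```

>>> servo_tool --motion '[0,0,0.04,0,-1,0,0,0,0,-1]'

```text
clock: 9.22
ee_pos: [0.5723, -0.0095, 0.295]
orientation: [1.0, 0.005, 0.001, 0.0]
force: [-1.0, -0.0, 6.7]
opening: 0.168
grip_force: 60.0
```

>>> servo_tool --motion '[0,0,0.04,0,-1,0,0,0,0,-1]'

```text
clock: 9.48
ee_pos: [0.5725, -0.0095, 0.2933]
orientation: [1.0, 0.005, 0.001, 0.0]
force: [-0.5, -0.2, 9.0]
opening: 0.166
grip_force: 60.0
```

>>> servo_tool --motion '[0,0,0.04,0,-1,0,0,0,0,-1]'

```text
clock: 9.72
ee_pos: [0.5725, -0.0095, 0.2917]
orientation: [1.0, 0.005, 0.001, 0.0]
force: [-1.0, -0.4, 9.7]
opening: 0.164
grip_force: 60.0
```

>>> servo_tool --motion '[0,0,0.04,0,-1,0,0,0,0,-1]'

```text
clock: 9.98
ee_pos: [0.5727, -0.0095, 0.29]
orientation: [1.0, 0.005, 0.002, 0.0]
force: [-2.2, 0.9, 12.0]
opening: 0.167
grip_force: 60.0
```

>>> servo_tool --motion '[0,0,0.03,0,-1,0,0,0,0,-1]'

```text
clock: 10.22
ee_pos: [0.5727, -0.0095, 0.2888]
orientation: [1.0, 0.005, 0.002, 0.0]
force: [-1.7, 0.7, 12.6]
opening: 0.168
grip_force: 60.0
```

>>> servo_tool --motion '[0,0,0.03,0,-1,0,0,0,0,-1]'

```text
clock: 10.48
ee_pos: [0.5728, -0.0095, 0.2876]
orientation: [1.0, 0.005, 0.002, 0.0]
force: [-1.6, 1.1, 14.9]
opening: 0.165
grip_force: 60.0
```

>>> servo_tool --motion '[0,0,0.03,0,-1,0,0,0,0,-1]'

```text
clock: 10.72
ee_pos: [0.5727, -0.0096, 0.2852]
orientation: [1.0, 0.006, 0.002, 0.001]
force: [-0.0, -0.1, 4.6]
opening: 0.167
grip_force: 59.8
```

>>> servo_tool --motion '[0,0,0.02,0,-1,0,0,0,0,-1]'

```text
clock: 10.98
ee_pos: [0.5727, -0.0096, 0.284]
orientation: [1.0, 0.006, 0.002, 0.001]
force: [-0.3, -0.5, 7.3]
opening: 0.168
grip_force: 59.8
```

Run:
```python
from h import *
to(.572,-.009,.286,.6)
```

```text
t 10.97 p [ 0.5727 -0.0096  0.284 ] yaw 0.65 tilt z [ 0.0032 -0.0011 -1.    ] shift [-0.015 -0.011 -0.041] spin 0.0006 F [-0.35 -0.53  7.34] M [-0.19 -0.02  0.35] open 0.168 grip 59.8
```

>>> servo_tool --motion '[0,0,0.03,0,-1,0,0,0,0,-1]'

```text
clock: 11.22
ee_pos: [0.5728, -0.0096, 0.2827]
orientation: [1.0, 0.006, 0.002, 0.001]
force: [-1.1, 0.3, 9.3]
opening: 0.163
grip_force: 59.8
```

>>> servo_tool --motion '[0,0,0.03,0,-1,0,0,0,0,-1,0,0,0,0,-1]'

```text
clock: 11.6
ee_pos: [0.5727, -0.0096, 0.2816]
orientation: [1.0, 0.006, 0.002, 0.001]
force: [-2.1, 0.4, 11.3]
opening: 0.168
grip_force: 59.8
```

Run:
```python
from h import *
to(.572,-.009,.286,.6)
im,d=cams.read_camera("side");cv2.imwrite("pics/s3.png",cv2.resize(im[170:280,290:400],(600,600),interpolation=2))
P=pts(d,cams.get_calibration("side"));x,y,z=P[...,0],P[...,1],P[...,2]
roi=(x>.49)&(x<.655)&(y>-.085)&(y<.06)
h,b=np.histogram(z[roi&(z>.07)&(z<.12)],np.arange(.07,.12,.002));zp=b[h.argmax()]+.001
q=P[roi&(abs(z-zp)<.004)];print(np.median(q[:,2]),np.percentile(q[:,0],[.5,99.5]).round(4),np.percentile(q[:,1],[.5,99.5]).round(4))
for a,b in((.51,.545),(.6,.635)): print(np.median(q[(q[:,0]>a)&(q[:,0]<b),2]))
```

```text
t 11.6 p [ 0.5727 -0.0096  0.2816] yaw 0.66 tilt z [ 0.0036 -0.0012 -1.    ] shift [-0.014 -0.011 -0.089] spin 0.0006 F [-2.14  0.44 11.28] M [-0.18  0.22  0.4 ] open 0.168 grip 59.8
0.08471796116266564 [0.5154 0.6309] [-0.0492  0.0374]
0.08480454495291082
0.084378070873562
```

View pics/s3.png

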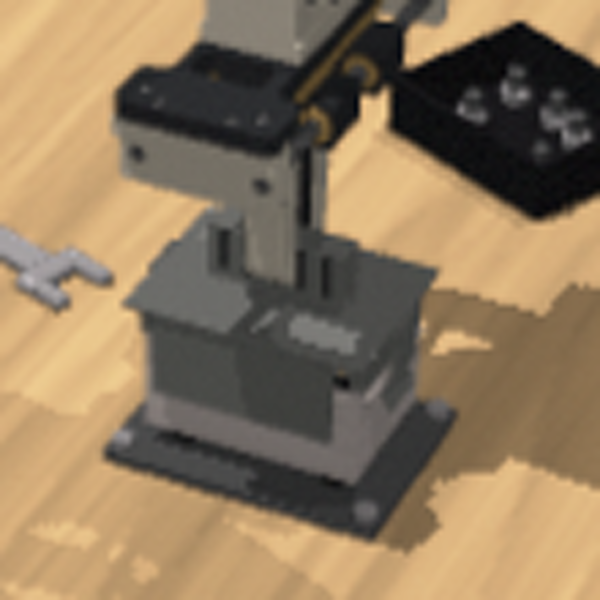

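Home: the skirts cover the rim and the plate is level. The seat height agrees with the estimated rim height to within a millimetre. I'll ease the load off and look before releasing.

>>> servo_tool --motion '[0,0,0.01,0,-1,0,0,-0.06,0,-1,0,0,-0.06,0,-1,0,0,-0.03,0,-1,0,0,0,0,-1]'

```text
clock: 12.28
ee_pos: [0.5726, -0.0097, 0.2871]
orientation: [1.0, 0.005, 0.001, 0.0]
force: [2.2, -2.0, 2.8]
opening: 0.168
grip_force: 59.6
```

```bash
cat >> h.py <<'E'
def chk():
    im,d=cams.read_camera("side")
    P=pts(d,cams.get_calibration("side"));x,y,z=P[...,0],P[...,1],P[...,2]
    roi=(x>.49)&(x<.655)&(y>-.085)&(y<.06)
    h,b=np.histogram(z[roi&(z>.07)&(z<.12)],np.arange(.07,.12,.002));zp=b[h.argmax()]+.001
    q=P[roi&(abs(z-zp)<.004)];print(np.median(q[:,2]),np.percentile(q[:,0],[.5,99.5]).round(4),np.percentile(q[:,1],[.5,99.5]).round(4))
    for a,b in((.51,.545),(.6,.635)): print(np.median(q[(q[:,0]>a)&(q[:,0]<b),2]))
    return im
E
python3 - <<'E'
from h import *
to(.572,-.009,.291,.6);chk()
E
```

```text
t 12.28 p [ 0.5726 -0.0097  0.2871] yaw 0.6 tilt z [ 2.e-03 -8.e-04 -1.e+00] shift [-0.011 -0.014 -0.079] spin 0.0 F [ 2.17 -2.02  2.77] M [-0.52 -0.47  0.21] open 0.168 grip 59.6
0.09023646071345826 [0.5153 0.6314] [-0.0505  0.0359]
0.09024970514314122
0.0901013622281637
```

>>> servo_tool --motion '[0,0,-0.05,0,-1,0,0,0,0,-1,0,0,0,0,-0.5,0,0,0,0,0,0,0,0,0,0.3,0,0,0,0,0.3,0,0,0,0,0.3,0,0,0,0,0.3]'

```text
clock: 13.32
ee_pos: [0.572, -0.0094, 0.2893]
orientation: [1.0, 0.005, 0.0, -0.0]
force: [-0.1, -0.7, 0.1]
opening: 0.643
grip_force: 0.0
```

>>> servo_tool --motion '[0,0,-0.3,0,0.3,0,0,-0.6,0,0.3,0,0,-0.8,0,0.3,0,0,-0.8,0,0.3,0,0,-0.3,0,0.3,0,0,0,0,0.3]'

```text
clock: 14.08
ee_pos: [0.5721, -0.0094, 0.4303]
orientation: [1.0, 0.005, 0.001, 0.0]
force: [0.2, 0.4, -0.4]
opening: 0.651
grip_force: 0.0
```

Run:
```python
from h import *
to(.572,-.009,.291,.6);im=chk();cv2.imwrite("pics/s4.png",cv2.resize(im[170:280,290:400],(600,600),interpolation=2))
```

```text
t 14.07 p [ 0.5721 -0.0094  0.4303] yaw 0.6 tilt z [ 2.3e-03 -5.0e-04 -1.0e+00] shift [-0.007 -0.01   2.785] spin -0.0 F [ 0.15  0.39 -0.39] M [0.01 0.05 0.  ] open 0.651 grip 0.0
0.09178905699995311 [0.5133 0.6307] [-0.0498  0.0373]
0.09176998309292334
0.09163800534930483
```

View pics/s4.png

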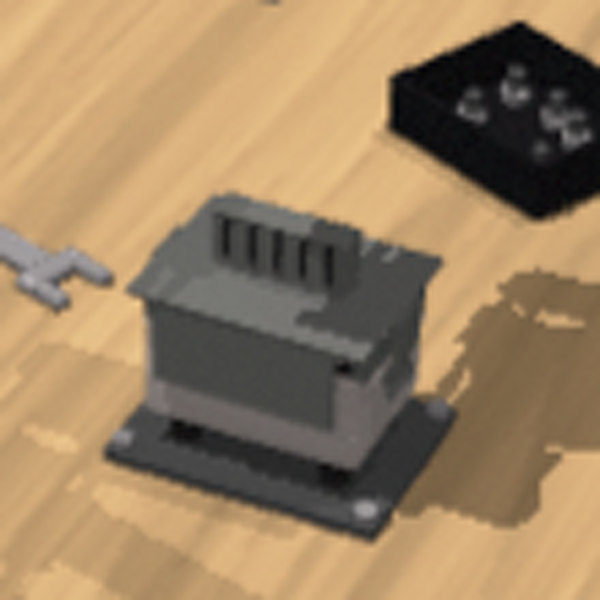

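The cover sits level and home on the box. The plate is at 0.092 m, against an expected 0.093 m less about 1 mm of sag under the cover's weight. The gripper is clear, so I'm handing in.

```bash
python3 -c "
from h import *
print(arm.finish_job())"
```

```text
the job is handed in; nothing more can be done
None
```

The job is handed in at about 14 s: the grey cover is pressed home and level on the relay box and released. I felt the snap at about 16 N (estimated box sink about 11 mm), and judged both clips snapped from that force drop and the plate height, since I could not read the clip joints; the judge's verdict was not shown.

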